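# Tidy the inspection bench

## Robot

A 6-joint arm with a two-finger parallel gripper is mounted at the origin on the work surface. World frame = base frame: x ahead of the robot, y to its left, z up, the work surface at z = 0. Lengths are in mm, angles in degrees, forces in N, time in s.
With the tool pointing down it reaches from about 375 to 825 mm from the base axis. Payload 5.5 kg.
Tool frame: the origin (TCP) lies at the very end of the fingers, on their centre line; the grasp point (between the pads) lies 19 mm behind it; z points along the fingers, y is the line along which they close (so a half turn about z gives the same grasp; the last joint's range is limited). The gripper opens to 85 mm and grips with 20 to 120 N. Pads are 22 mm wide; open, the fingers measure 114 mm over their backs; the gripper's body (76 mm by 85 mm) begins 54 mm behind the grasp point. The pads swing forward as they close: fully open they stand 13 mm farther back than shut.
Start: joints at [-76.49, 17.962, -2.699, 69.339, 0, 90], TCP at [140.169, -583.393, 231.299] pointing down, gripper open.
Joint ranges: [-152.73, 152.73], [-39.44, 99.34], [-58.76, 71.6], [-118.89, 123.64], [-81.53, 83.1], [-180, 180]. Speed limits (degrees/s): [136.94, 136.94, 172.46, 180, 180, 180].

## Interface

Orientations are given as [roll, pitch, yaw] about the fixed x, y, z axes, in that order (R = Rz(yaw) Ry(pitch) Rx(roll)).
In Python, from rig import arm gives the robot as it stands. Calls block until the motion is done:
- arm.move_ptp(position, orientation): joint-space move of the TCP to a pose.
- arm.move_l(position, velocity=150, frame=None, threshold=None): straight line of the TCP; frame=None keeps the orientation; velocity is the mean speed in mm/s. With threshold (N) it stops when the force on the tool has changed by that much, and returns True; else False.
- arm.move_joints(angles): joint-space move.
- arm.move_gripper(opening): finger opening in mm; the grip force is fixed at half the most; returns when the fingers have stopped.
- arm.hold(seconds).
- arm.inverse_kinematics(position, orientation): joint angles nearest the present ones, or None.
- arm.snapshot(name): name is "scene" or "top"; returns the picture (420x560x3 uint8, red, green, blue); there is no depth.
- arm.get_calibration(name): a dict with "vfov" (degrees; the focal length in pixels is half the picture's height over the tangent of half this angle, whatever the lens; pixels are square), "cx", "cy" (the principal point, pixels), "rvec" (rotation vector, rad) and "tvec" (3), from world to camera coordinates, as OpenCV has them. Camera axes: x right, y down, z forward; pixel columns grow to the right and rows downward; lengths in mm; the calibration is good to about 2 mm. A picture is of the moment at which its call begins. get_calibration takes no time and is no camera call.
A pose or a line that the arm cannot do raises arm.PlanningError and nothing moves.
- arm.finish_job(): hands the job in; it is judged then, once.
Readings, each from a call of its own:
- arm.read_clock(): time.
- arm.read_qpos(): joint angles.
- arm.read_dq(): joint speeds.
- arm.read_tau(): joint torques, N m.
- arm.read_tcp_pos(): TCP position.
- arm.read_tcp_rot(): TCP orientation.
- arm.read_ft_force(): force on the tool from outside, world axes, zero at the start.
- arm.read_moment(): the same for the moment, N m.
- arm.read_gripper_width(): finger opening in mm.
- arm.read_finger_force(): force on a finger pad.
Only numpy, scipy, OpenCV 4.12 (cv2) and the standard library are available. Lean on these libraries where they do the work, as an engineer would, in place of code of your own. Each camera call takes 0.05 s, during which the arm holds its last target. There are 200 camera calls.

## Task

Clear the loose clamping parts off the bench, sorting each into the tray that shows a sample of its kind, and return each loose setting block to the slot of its own length in the wooden case. With the blocks home, lay the cover on the case inside its rim and press it down until it is level with the rim. Leave the spray can, the V-block and the tin where they are.

Things in the scene. Friction and masses are not known exactly. Their poses are not given: they have to be found in the camera images.
- strap1: flat steel strap clamp, 60 (own x) x 22 (y) x 12 (z) mm, with a dark slot mark along its top. Origin: centre of its underside (top at +12 mm). Starts lying flat. Best gripped across its 22 mm width. Belongs in tray_strap. May be absent (None).
- strap2: flat steel strap clamp, 60 (own x) x 22 (y) x 12 (z) mm, with a dark slot mark along its top. Origin: centre of its underside (top at +12 mm). Starts lying flat. Best gripped across its 22 mm width. Belongs in tray_strap. May be absent (None).
- tnut1: steel T-slot nut, an inverted T: square foot 30 x 30 x 10 mm with a neck 18 (own x) x 30 (own y) x 10 mm on it, 20 mm high in all, dark hole mark on top. Origin: centre of its underside. Starts foot down. Its two own-y faces are flat over the full height, 30 mm apart: grip across own y. Belongs in tray_tnut. May be absent (None).
- tnut2: steel T-slot nut, an inverted T: square foot 30 x 30 x 10 mm with a neck 18 (own x) x 30 (own y) x 10 mm on it, 20 mm high in all, dark hole mark on top. Origin: centre of its underside. Starts foot down. Its two own-y faces are flat over the full height, 30 mm apart: grip across own y. Belongs in tray_tnut. May be absent (None).
- hexnut1: long steel hexagon nut lying on a flat, 50 mm long along own x, 18 mm across flats (so 18 mm high), 21 mm wide over the side corners along own y. Origin: middle of its lower flat as built, 9 mm from its long axis. It may roll on to another flat. Grip across own y at the 9 mm high side corners. Belongs in tray_hexnut. May be absent (None).
- hexnut2: long steel hexagon nut lying on a flat, 50 mm long along own x, 18 mm across flats (so 18 mm high), 21 mm wide over the side corners along own y. Origin: middle of its lower flat as built, 9 mm from its long axis. It may roll on to another flat. Grip across own y at the 9 mm high side corners. Belongs in tray_hexnut. May be absent (None).
- tray_strap: fixed grey open tray for the strap clamps: outside 118 (own x) x 148 (own y) x 40 mm high, walls and floor 4 mm. Origin: centre of its underside. A sample of its kind (not to be sorted) is fixed on a white sloping tag outside its far (own +x) wall, up to 65 mm high, 60 to 102 mm from the tray's centre. The trays stand side by side in any order.
- tray_tnut: fixed grey open tray for the T-nuts: outside 118 (own x) x 148 (own y) x 40 mm high, walls and floor 4 mm. Origin: centre of its underside. A sample of its kind (not to be sorted) is fixed on a white sloping tag outside its far (own +x) wall, up to 65 mm high, 60 to 102 mm from the tray's centre. The trays stand side by side in any order.
- tray_hexnut: fixed grey open tray for the long hexagon nuts: outside 118 (own x) x 148 (own y) x 40 mm high, walls and floor 4 mm. Origin: centre of its underside. A sample of its kind (not to be sorted) is fixed on a white sloping tag outside its far (own +x) wall, up to 65 mm high, 60 to 102 mm from the tray's centre. The trays stand side by side in any order.
- case: fixed open wooden case, outside 188 (own x) x 96 (own y) x 46 mm high, walls 6 mm. Origin: centre of its underside. Its inner deck, 16 mm up, has three slots with their long way along own y, at own x = -52, 0, +52 mm, marked with one, two and three dots, for the 34, 50 and 66 mm blocks. The 66 mm block is already home and fixed. Brass catches (joint catch) sit in the inside corners.
- catch (a joint): the four brass corner catches in the case, moving as one: 0 = up (tops 44 mm above the bench: the cover laid on them stays 6 mm proud), 0.006 = down (cover level with the rim). They slide stiffly under a press of about 6 N (10 N is plenty) and stay where they are left.
- block_34: loose steel setting block, 24 (own x) x 34 (own y) x 24 (own z) mm, one dot on top. Origin: centre of its underside. Starts lying flat with its length level; any of its four long faces may be down. Grip across its 24 mm width (own x). May be absent (None).
- block_34_mid (a point): the centre of block_34, 12 mm above its underside; axes as the block
- slot_34 (a point): centre of the floor of block_34's slot (one dot), 6 mm above the bench, own x = -52 mm in the case; axes as the case. The slot is 29 mm wide (own x), 39 mm long (own y), 10 mm deep. A seated block's centre is 12 mm above this point.
- block_50: loose steel setting block, 24 (own x) x 50 (own y) x 24 (own z) mm, two dots on top. Origin: centre of its underside. Starts lying flat with its length level; any of its four long faces may be down. Grip across its 24 mm width (own x). May be absent (None).
- block_50_mid (a point): the centre of block_50, 12 mm above its underside; axes as the block
- slot_50 (a point): centre of the floor of block_50's slot (two dots), 6 mm above the bench, own x = 0 mm in the case; axes as the case. The slot is 29 mm wide (own x), 55 mm long (own y), 10 mm deep. A seated block's centre is 12 mm above this point.
- cover: loose flat wooden cover of the case, 171 (own x) x 79 (own y) x 8 mm, with a wooden grip bar on the middle of its top: 60 mm along own x, 14 mm wide (own y), 18 mm high (its top 26 mm above the cover's underside). Origin: centre of its underside. It starts lying flat on the bench and fits inside the case's rim with 2.5 mm to spare on each side; either way round will do.
- seat (a point): middle of the case, 38 mm above the bench: where the cover's origin lies when it is fully down; axes as the case
- spray: bystander: spray can, 52 mm across, 170 mm tall, standing; origin under its centre
- vblock: bystander: bright steel V-block, 60 x 50 x 50 mm; origin under its centre
- tin: bystander: open aluminium tin, 80 mm across, 60 mm tall; origin under its centre

How it is judged (in metres and radians):
On the way, in this order (a step that is already met when the one before it is completed fails the run):
1. every loose setting block lies in its own slot of the case (horizontal distance between block_34_mid and slot_34 below 0.006 m and z of block_34_mid in the frame of slot_34 below 0.016 m and angle between the y axis of each of block_34, block_50 and the y axis of case, either way round below 0.12 rad and horizontal distance between block_50_mid and slot_50 below 0.006 m and z of block_50_mid in the frame of slot_50 below 0.016 m), for 0.2 s.
2. the cover lies in the rim, pressed down level with it (horizontal distance between cover and seat below 0.008 m and z of cover in the frame of seat below 0.0025 m and angle between cover's own z axis and vertical below 0.035 rad and angle between the x axis of cover and the x axis of case, either way round below 0.08 rad), for 0.2 s.
At the end, for the whole second after the job is handed in: All present parts at rest inside their own kind's trays (origin under 40 mm up); present blocks in their own slots (6 mm, 0.12 rad, at most 4 mm high); cover inside the rim (8 mm, 0.08 rad), level (0.035 rad) and under 2.5 mm above fully down (all of step 1 and all of step 2 and x of strap1 in the frame of tray_strap between -0.057 and 0.057 m and y of strap1 in the frame of tray_strap between -0.072 and 0.072 m and z of each of strap1, strap2 in the frame of tray_strap below 0.04 m and linear speed of each of strap1, strap2, tnut1, tnut2, hexnut1, hexnut2, cover below 0.03 m/s and x of strap2 in the frame of tray_strap between -0.057 and 0.057 m and y of strap2 in the frame of tray_strap between -0.072 and 0.072 m and x of tnut1 in the frame of tray_tnut between -0.057 and 0.057 m and y of tnut1 in the frame of tray_tnut between -0.072 and 0.072 m and z of each of tnut1, tnut2 in the frame of tray_tnut below 0.04 m and x of tnut2 in the frame of tray_tnut between -0.057 and 0.057 m and y of tnut2 in the frame of tray_tnut between -0.072 and 0.072 m and x of hexnut1 in the frame of tray_hexnut between -0.057 and 0.057 m and y of hexnut1 in the frame of tray_hexnut between -0.072 and 0.072 m and z of each of hexnut1, hexnut2 in the frame of tray_hexnut below 0.04 m and x of hexnut2 in the frame of tray_hexnut between -0.057 and 0.057 m and y of hexnut2 in the frame of tray_hexnut between -0.072 and 0.072 m); the robot touches nothing.
It fails at once if the spray can is moved more than 40 mm or tipped over (distance of spray from where it was at the start of the episode above 0.04 m or angle between spray's own z axis and vertical above 0.7 rad).
It fails at once if the V-block is moved more than 40 mm or tipped over (distance of vblock from where it was at the start of the episode above 0.04 m or angle between vblock's own z axis and vertical above 0.7 rad).
It fails at once if the tin is moved more than 40 mm or tipped over (distance of tin from where it was at the start of the episode above 0.04 m or angle between tin's own z axis and vertical above 0.7 rad).
Of strap1, strap2, tnut1, tnut2, hexnut1, hexnut2 only 5 to 6 are there at a start; the rules pass over those that are not, and their reading is None.
Of block_34, block_50 only 1 to 2 are there at a start; the rules pass over those that are not, and their reading is None.
At some moment in a run one of strap1, strap2, tnut1, tnut2, hexnut1, hexnut2 may be knocked a few centimetres aside while the robot is not near it.
Once in a run the grip may slacken for a moment while it holds something.
It also fails if it takes over 210 s, if anything falls off the work surface, if the arm or the gripper's body presses on something with over 40 N, if the wrist force passes 120 N, or if a joint passes its speed limit or range.

## Working session

There is one attempt and no reset: what is moved stays moved. The work goes in short steps, each a Python script; the robot and the scene stay as the last script left them, time stands still between calls to the robot, and variables do not carry over. Pictures are saved under pics/ and viewed, at most 14 in all, crops included, and the job is handed in when it is done.

```bash
ls; mkdir -p pics
python3 - <<'E'
from rig import arm
import cv2
for n in("scene","top"):
    im=arm.snapshot(n); cv2.imwrite(f"pics/{n}0.png",cv2.resize(im[:,:,::-1],(800,600),interpolation=cv2.INTER_CUBIC)); cv2.imwrite(f"{n}0_raw.png",im[:,:,::-1])
    print(n,arm.get_calibration(n))
print(arm.read_clock(),arm.read_tcp_rot(),arm.read_gripper_width())
E
```

```text
pics
scene {'vfov': 56.53264163375045, 'cx': 273.4375523322272, 'cy': 212.1962083704503, 'rvec': array([ 1.51112461,  1.97679523, -0.91994466]), 'tvec': array([ 151.11467325, -309.96432155, 1498.42961243])}
top {'vfov': 44.62577294034092, 'cx': 282.23642022122897, 'cy': 208.1950763291725, 'rvec': array([ 2.1780561 , -2.12803459,  0.15021352]), 'tvec': array([ -22.51806661,  544.80211582, 1283.33929411])}
0.1 [-1.79913375e+02 -3.79730262e-04  1.35130568e+01] 85.6726798107862
```

View pics/top0.png

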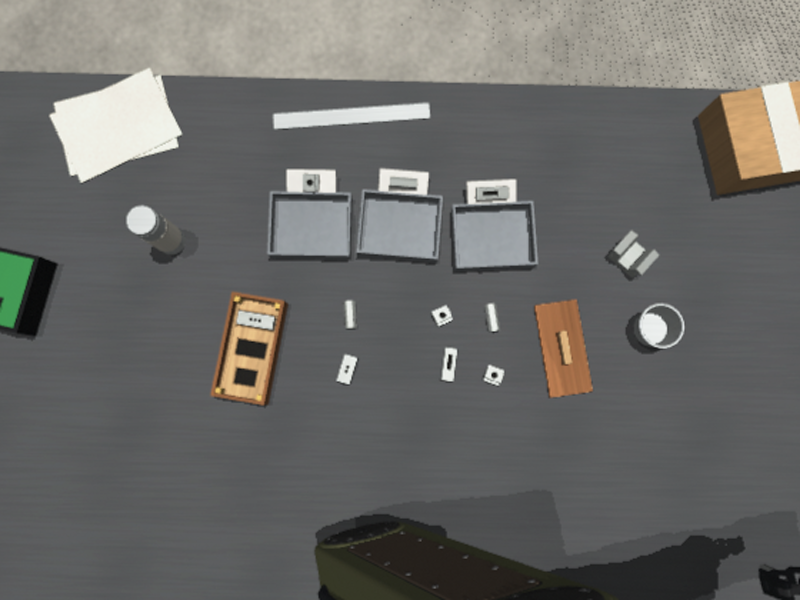

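View pics/scene0.png

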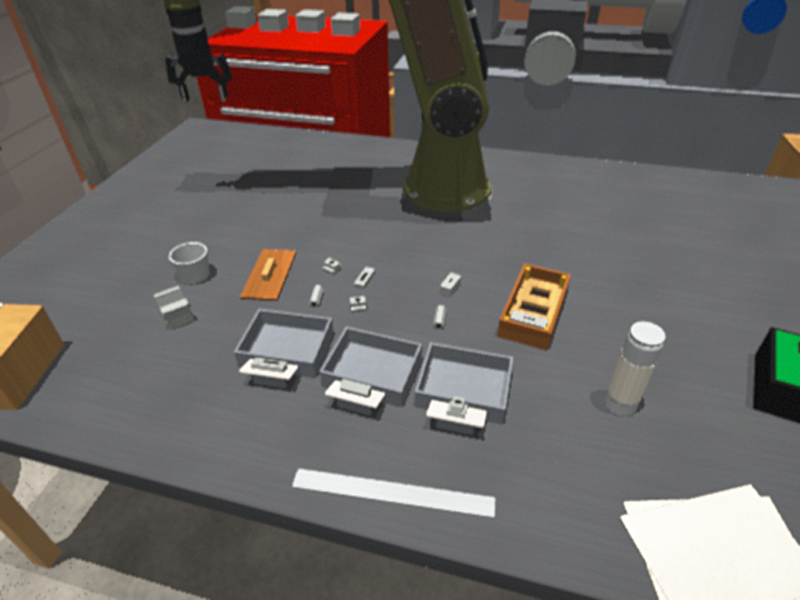

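Top view (800x600 px) shows long hex nuts at (350,314) and (492,318), T-nuts at (442,315) and (494,375), one strap at (449,365), and a block at (347,369). The case is at (249,349) and the cover at (564,348). The trays from left to right are T-nut, hex and strap. The scene view agrees.

```bash
cat > h.py <<'E'
import cv2, numpy as np
from rig import arm
def cal(n):
    c=arm.get_calibration(n); f=210/np.tan(np.radians(c['vfov']/2))
    K=np.array([[f,0,c['cx']],[0,f,c['cy']],[0,0,1]]); R=cv2.Rodrigues(np.array(c['rvec']))[0]
    return K,R,np.array(c['tvec'])
def ray(n,uv,z):
    """raw pixels -> world points on plane z"""
    K,R,t=cal(n); uv=np.atleast_2d(uv).astype(float); C=-R.T@t
    d=np.c_[uv,np.ones(len(uv))]@np.linalg.inv(K).T@R
    return C+d*((z-C[2])/d[:,2])[:,None]
def proj(n,P):
    K,R,t=cal(n); p=(np.atleast_2d(P)@R.T+t)@K.T; return p[:,:2]/p[:,2:]
def rect(n,cnt,z):
    """min-area rectangle in world mm (centre, long, short, angle of long axis deg)"""
    w=ray(n,cnt.reshape(-1,2),z)[:,:2].astype(np.float32)
    b=cv2.boxPoints(cv2.minAreaRect(w)); e=[b[1]-b[0],b[2]-b[1]]; e.sort(key=lambda v:-np.hypot(*v))
    return b.mean(0),np.hypot(*e[0]),np.hypot(*e[1]),(np.degrees(np.arctan2(e[0][1],e[0][0]))+90)%180-90
def blobs(mask_up,s,amin):
    cs,_=cv2.findContours(mask_up,cv2.RETR_EXTERNAL,cv2.CHAIN_APPROX_NONE)
    return [(c.astype(float)+.5)/s-.5 for c in cs if cv2.contourArea(c)>amin*s*s]
def up(im,s=6): return cv2.resize(im,None,fx=s,fy=s,interpolation=cv2.INTER_CUBIC)
E
python3 - <<'E'
from h import *
im=cv2.imread("top0_raw.png"); K,R,t=cal("top"); print("cam",-R.T@t)
cr=im[125:285,145:425]; cv2.imwrite("pics/crop.png",cv2.resize(cr,(800,457),interpolation=cv2.INTER_CUBIC))
cr=im[200:285,225:360]; cv2.imwrite("pics/crop2.png",cv2.resize(cr,(800,504),interpolation=cv2.INTER_CUBIC))
s=6; u=up(im,s); hsv=cv2.cvtColor(u,cv2.COLOR_BGR2HSV); g=u.max(2)
def show(nm,m,z,amin,roi):
    k=np.zeros_like(m); k[roi[1]*s:roi[3]*s,roi[0]*s:roi[2]*s]=255
    for c in blobs(cv2.bitwise_and(m,k),s,amin):
        p,a,b,th=rect("top",c,z); print(nm,c.reshape(-1,2).mean(0).round(1),p.round(1),round(float(a),1),round(float(b),1),round(float(th),1))
for T in(120,150): show("part",((g>T)*255).astype(np.uint8),18,15,(225,200,360,285))
w=cv2.inRange(hsv,(3,90,70),(25,255,255))
show("case",w,46,300,(140,190,210,300)); show("cover",w,8,300,(365,190,430,300))
show("bar",cv2.inRange(hsv,(3,60,165),(25,255,255)),26,10,(365,190,430,300))
show("slots",((g<60)*255).astype(np.uint8),16,30,(150,210,200,280))
show("tray",cv2.inRange(hsv,(95,20,95),(130,120,190)),30,300,(180,125,380,195))
E
```

```text
cam [ 367.01632144   -6.66384344 1345.18800379]
part [345.4 262.2] [ 410.8 -176.4] 34.1 32.6 70.8
part [242.2 258. ] [416.   90.1] 52.9 26.9 -15.2
part [314.1 254.5] [429. -95.] 62.2 24.5 -6.5
part [309.3 220.3] [517.3 -81.8] 33.6 33.1 -63.6
part [344.3 221.5] [ 516.5 -172.4] 53.1 18.0 9.9
part [244.6 219.6] [516.5  87.5] 52.9 18.4 5.1
part [345.4 262.3] [ 410.7 -176.3] 32.5 31.0 70.8
part [242.3 258.1] [415.7  89.9] 51.3 25.3 -15.6
part [314.1 254.6] [428.8 -95.1] 60.7 23.0 -6.5
part [309.3 220.4] [517.2 -81.7] 31.8 31.5 -63.5
part [344.4 221.6] [ 516.4 -173. ] 51.6 14.0 10.0
part [244.3 219.4] [516.   88.3] 51.1 13.8 5.6
case [173.1 243.6] [448.  264.6] 189.5 98.6 -8.6
cover [393.9 243.6] [ 463.5 -303.7] 172.1 81.2 9.5
bar [408.2 255.9] [ 435.  -335.1] 101.9 18.2 9.0
bar [391.1 247.6] [ 460.2 -288. ] 167.7 50.7 9.5
slots [171.5 263.5] [397.2 272.6] 35.2 26.4 81.1
slots [175.4 243.6] [448.8 264.9] 51.1 25.9 81.7
slots [193.2 245.6] [445.8 218.5] 178.9 5.2 -8.6
slots [157.9 240. ] [457.4 310.6] 153.0 4.0 -8.4
```

View pics/crop.png

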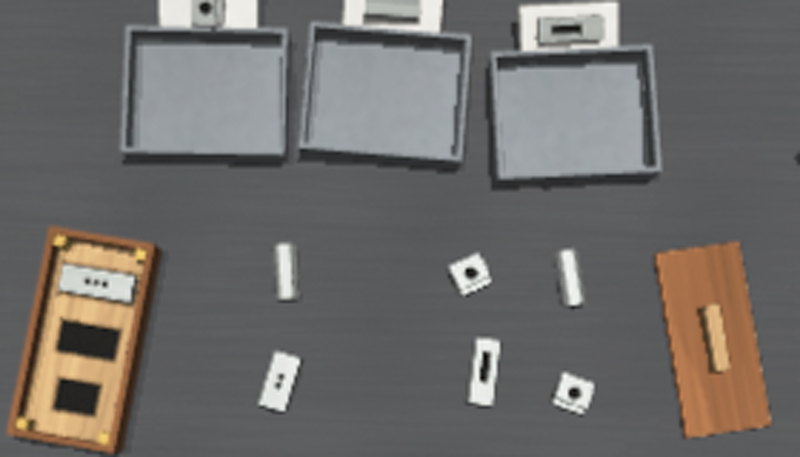

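View pics/crop2.png

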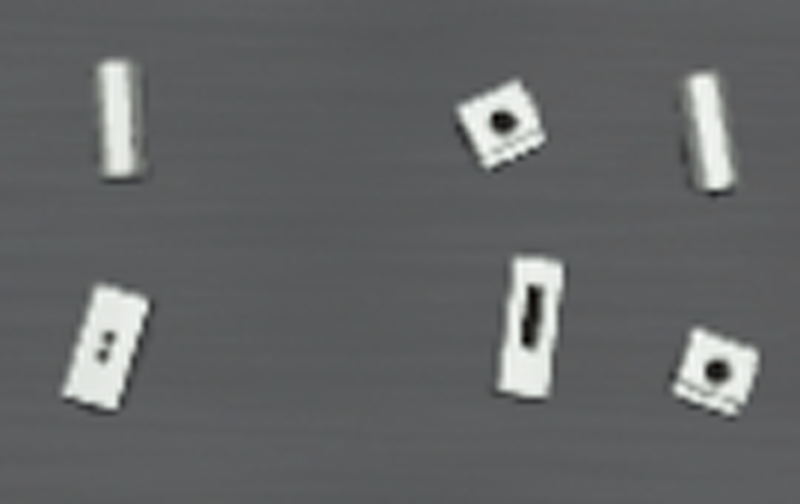

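The loose block has two dots, so block_50 is present and block_34 is absent; strap2 is absent too. Before picking it, I'll square block_50 with two squeezes and re-measure it, which gives me the camera bias.

```bash
cat >> h.py <<'E'
HOME=[-76.49,17.962,-2.699,69.339,0,90]
H={'block':24,'strap':12,'tnut':15,'hex':13}
def look():
    """home the arm, return {kind:[(xy,long,short,angle)]} and the slot_50/case measurements"""
    arm.move_joints(HOME); im=arm.snapshot("top")[:,:,::-1].copy(); return im,parts(im)
def parts(im):
    s=6; u=up(im,s); g=u.max(2); m=((g>135)*255).astype(np.uint8); k=np.zeros_like(m); k[197*s:300*s,212*s:362*s]=255
    out={}
    for c in blobs(m&k,s,15):
        a,b=rect("top",c,18)[1:3]
        kind='tnut' if a<40 else 'strap' if a>57 else 'block' if b>22 else 'hex'
        out.setdefault(kind,[]).append(rect("top",c,H[kind]))
    return out
def slot(im):
    s=6; g=up(im,s).max(2); m=((g<110)*255).astype(np.uint8); k=np.zeros_like(m); k[232*s:253*s,162*s:188*s]=255
    return rect("top",max(blobs(m&k,s,20),key=len),16)
def near(yaw,p,z=100):
    """choose yaw or yaw+180 with joint 6 nearest the middle"""
    best=None
    for y in(yaw,yaw+180):
        y=(y+180)%360-180
        q=arm.inverse_kinematics([p[0],p[1],z],[180,0,y])
        if q is not None and (best is None or abs(q[5]-60)<best[0]): best=(abs(q[5]-60),y)
    return best[1]
def over(p,yaw,z=110):
    y=near(yaw,p,z); arm.move_ptp([p[0],p[1],z],[180,0,y]); return y
def lin(p,z,v=150,th=None): return arm.move_l([float(p[0]),float(p[1]),float(z)],velocity=v,threshold=th)
E
python3 - <<'E'
from h import *
im=cv2.imread("top0_raw.png"); P=parts(im); print(P); print("slot",slot(im))
p,_,_,a=P['block'][0]
arm.move_gripper(75); over(p,a+90); print(arm.read_clock())
lin(p,5,120); arm.move_gripper(0); print("len",arm.read_gripper_width()); arm.move_gripper(75)
lin(p,60); over(p,a,60); lin(p,5,100); arm.move_gripper(0); print("wid",arm.read_gripper_width(),arm.read_tcp_pos()); arm.move_gripper(50); lin(p,110)
im,Q=look(); cv2.imwrite("top1_raw.png",im); print(Q['block'],slot(im),arm.read_clock())
# trays: outer rim corners in crop pixels -> world
for n,c in dict(tnut=[(125,28),(288,28),(286,158),(122,158)],hex=[(311,23),(470,36),(462,163),(300,156)],strap=[(489,50),(652,45),(660,175),(494,181)]).items():
    w=ray("top",np.array(c)/2.857+[145,125],40)[:,:2]; d=(w[0]+w[1]-w[2]-w[3]); print(n,w.mean(0).round(1),np.degrees(np.arctan2(d[1],d[0])).round(1),(np.linalg.norm(d)/2).round(1))
E
```

```text
{'tnut': [(array([ 410.74084, -176.77313], dtype=float32), np.float32(33.28932), np.float32(31.8391), np.float32(70.72478)), (array([517.55493, -81.88818], dtype=float32), np.float32(32.70672), np.float32(32.34678), np.float32(-63.54785))], 'block': [(array([415.61426 ,  89.597946], dtype=float32), np.float32(51.780064), np.float32(25.83896), np.float32(-15.372093))], 'strap': [(array([429.14792, -95.58639], dtype=float32), np.float32(61.809803), np.float32(23.73853), np.float32(-6.4256516))], 'hex': [(array([ 516.99243, -173.54436], dtype=float32), np.float32(52.606556), np.float32(15.431602), np.float32(10.0321045)), (array([516.6239 ,  88.54234], dtype=float32), np.float32(52.130596), np.float32(15.298196), np.float32(5.541527))]}
slot (array([448.6184, 264.8636], dtype=float32), np.float32(54.0371), np.float32(29.391348), np.float32(81.13858))
2.975
len 48.975228787395494
wid 22.352122370215472 [416.07863072  89.84423327   5.65531431]
[(array([417.1266 ,  88.59312], dtype=float32), np.float32(51.808662), np.float32(25.875683), np.float32(-15.228027))] (array([448.79803, 264.77747], dtype=float32), np.float32(54.112495), np.float32(29.317907), np.float32(81.72281)) 11.7583
tnut [674.3 163.7] 1.2 121.4
hex [676.9  -1.1] -2.7 121.7
strap [ 664.1 -172.9] 3.1 121.6
```

Run:
```python
from h import *
B=np.array([1.05,-1.25]); im=cv2.imread("top1_raw.png"); p,_,_,a=parts(im)['block'][0]; p=p-B
S=np.array([448.7,264.8])-B
arm.move_gripper(50); over(p,a); lin(p,12,100); arm.move_gripper(0); w=arm.read_gripper_width(); z0=arm.read_tcp_pos(); lin(p,110); print("grip",w,z0)
over(S,81.5); print("held",arm.read_gripper_width(),arm.read_tcp_rot())
lin(S,34); 
hit=lin(S,18.5,40,8); z=arm.read_tcp_pos(); print(hit,z,arm.read_ft_force())
k=0
if z[2]>22:
    ux=np.array([np.cos(np.radians(-8.5)),np.sin(np.radians(-8.5))]); uy=np.array([-ux[1],ux[0]])
    for i,j in [(1.5,0),(-1.5,0),(0,1.5),(0,-1.5),(1.5,1.5),(-1.5,1.5),(1.5,-1.5),(-1.5,-1.5),(3,0),(-3,0)]:
        T=S+i*ux+j*uy; lin(T,31,60); hit=lin(T,18.5,40,8); z=arm.read_tcp_pos(); print(i,j,hit,z)
        if z[2]<22: break
print("w",arm.read_gripper_width()); 
if z[2]<22:
    arm.move_gripper(33); lin(arm.read_tcp_pos()[:2],110,100)
    im,Q=look(); cv2.imwrite("top2_raw.png",im); cv2.imwrite("pics/case2.png",cv2.resize(im[195:290,140:260],(760,602),interpolation=cv2.INTER_CUBIC))
    print({k:[(v[0].round(1),v[3].round(1)) for v in q] for k,q in Q.items()})
print(arm.read_clock())
```

```text
grip 22.373879788106688 [416.64538823  89.86897364  12.80025722]
held 22.16446302420424 [-1.79958006e+02  4.65766420e-02  8.15164338e+01]
True [447.98610179 266.25250283  18.83526484] [-0.36601766  0.56075804  5.44189479]
w 22.402256276721854
{'tnut': [(array([ 410.7, -176.8], dtype=float32), np.float32(70.7)), (array([517.6, -81.9], dtype=float32), np.float32(-63.5))], 'strap': [(array([429.1, -95.6], dtype=float32), np.float32(-6.4))], 'hex': [(array([ 517. , -173.6], dtype=float32), np.float32(9.9)), (array([516.6,  88.5], dtype=float32), np.float32(5.5))]}
24.1083
```

View pics/case2.png

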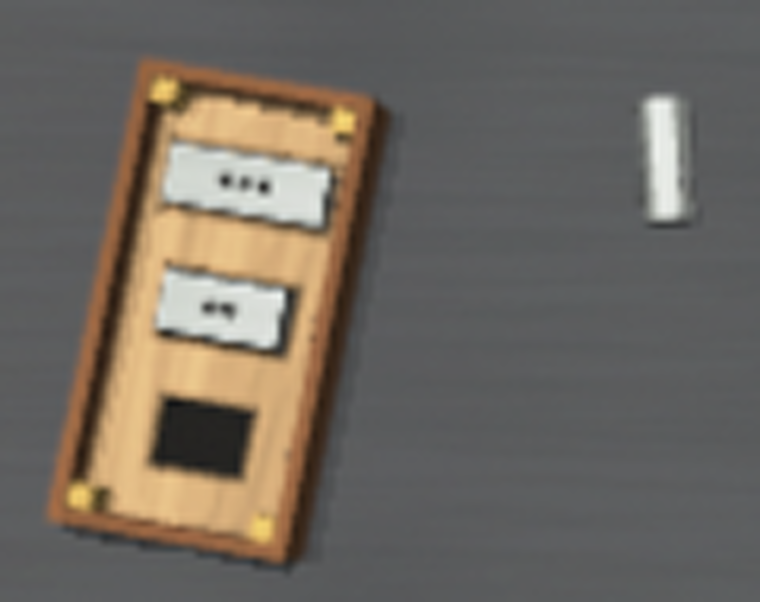

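The two-dot block lies flat in the middle slot at about (222,310) in the crop, next to the fixed three-dot block. Next I'll sort the parts, looking again before each pick.

```bash
cat >> h.py <<'E'
B=np.array([1.05,-1.25])
TR=dict(tnut=((674.,164.),1.2),hex=((676.,0.),-2.7),strap=((663.,-171.7),3.1))
PZ=dict(tnut=3,hex=2,strap=2); W=dict(tnut=30,hex=20,strap=22)
def sort_one(kind,guess,dy,ang):
    """pick the part of this kind nearest guess, set it dy along its tray's y; ang: expected yaw"""
    im,P=look(); L=P.get(kind,[])
    if not L: print(kind,"not seen"); return
    p,_,_,a=min(L,key=lambda r:np.hypot(*(r[0]-guess))); p=p-B
    if kind=='tnut': a=a+90*round((ang-a)/90)
    arm.move_gripper(W[kind]+24); over(p,a,100); lin(p,PZ[kind],130); arm.move_gripper(0); w=arm.read_gripper_width(); lin(p,100,200)
    w1=arm.read_gripper_width(); c,t=TR[kind]; t_=np.radians(t); q=np.array(c)+dy*np.array([-np.sin(t_),np.cos(t_)])
    if w1<W[kind]-8: print(kind,p,"LOST",w,w1); return
    over(q,t,100); lin(q,PZ[kind]+6,150); w2=arm.read_gripper_width(); arm.move_gripper(W[kind]+16); lin(q,100,200)
    print(kind,p.round(1),round(a,1),[round(x,1) for x in(w,w1,w2)],arm.read_clock())
E
python3 - <<'E'
from h import *
sort_one('hex',(517,88),30,5)
sort_one('hex',(517,-173),-30,10)
sort_one('tnut',(517,-82),30,26.5)
sort_one('tnut',(411,-177),-30,-19.3)
sort_one('strap',(429,-95),0,-6)
im,P=look(); cv2.imwrite("top3_raw.png",im); cv2.imwrite("pics/t3.png",cv2.resize(im[115:290,145:425],(800,500),interpolation=cv2.INTER_CUBIC)); print(P,arm.read_clock())
E
```

```text
hex [515.6  89.8] 5.5 [17.9, 17.7, 17.8] 31.75
hex [ 515.9 -172.3] 9.9 [17.7, 17.6, 17.5] 41.4583
tnut [516.4 -80.7] 26.5 [28.4, 28.6, 28.4] 52.375
tnut [ 409.7 -175.5] -19.3 [28.9, 28.3, 28.5] 62.9
strap [428.1 -94.3] -6.4 [20.4, 20.1, 20.3] 72.975
{} 75.4333
```

View pics/t3.png

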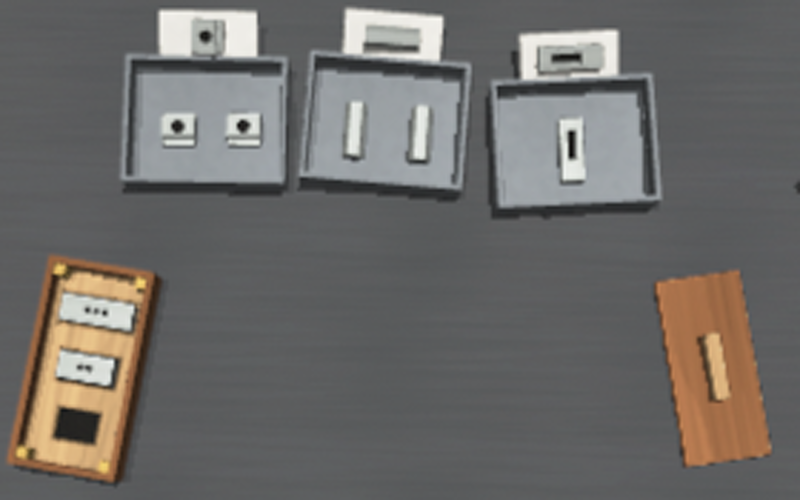

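All five parts are in the right trays: T-nuts at (178,128) and (243,128), hex nuts at (354,130) and (420,133), strap at (571,150). Nothing loose is left except the cover.

Run:
```python
from h import *
im=cv2.imread("top3_raw.png"); s=6; u=up(im,s); hsv=cv2.cvtColor(u,cv2.COLOR_BGR2HSV)
def big(m,roi):
    k=np.zeros_like(m); k[roi[1]*s:roi[3]*s,roi[0]*s:roi[2]*s]=255; return max(blobs(m&k,s,5),key=lambda c:cv2.contourArea(c.astype(np.float32)))
c=rect("top",big(cv2.inRange(hsv,(3,90,70),(25,255,255)),(365,190,430,300)),8)
R=u[:,:,1].astype(int); b=rect("top",big(((R>125)*255).astype(np.uint8),(380,220,405,270)),26); print(c,b)
a=c[3]; p=c[0]-B
arm.move_gripper(45); over(p,a,110); lin(p,35); lin(p,10,50,10); arm.move_gripper(0)
z=arm.read_tcp_pos(); print("grip",arm.read_gripper_width(),z,arm.read_tcp_rot()[2],"cmd",p)
arm.move_gripper(45); lin(p,110)
im,_=look(); cv2.imwrite("top4_raw.png",im); u=up(im,s); hsv=cv2.cvtColor(u,cv2.COLOR_BGR2HSV)
print(rect("top",big(cv2.inRange(hsv,(3,90,70),(25,255,255)),(365,190,430,300)),8), rect("top",big(((u[:,:,1]>125)*255).astype(np.uint8),(380,220,405,270)),26),
 rect("top",big(cv2.inRange(hsv,(3,90,70),(25,255,255)),(140,190,210,300)),46), arm.read_clock())
```

```text
(array([ 463.51593, -303.72174], dtype=float32), np.float32(172.09311), np.float32(81.17663), np.float32(9.506737)) (array([ 463.8632 , -304.99042], dtype=float32), np.float32(62.35304), np.float32(15.083519), np.float32(9.613388))
grip 12.022244908174862 [ 462.8897597  -302.77640722   10.55911011] 9.509356257547887 cmd [ 462.46593018 -302.47174072]
(array([ 463.51834, -302.862  ], dtype=float32), np.float32(171.8912), np.float32(81.18241), np.float32(9.430374)) (array([ 463.80914, -304.04562], dtype=float32), np.float32(62.700996), np.float32(14.895756), np.float32(8.573341)) (array([447.93518, 264.53125], dtype=float32), np.float32(189.4333), np.float32(98.42662), np.float32(-8.5267105)) 81.9083
```

The camera bias here matches the one from the block. Now I'll pick up the cover, lay it on and press it down.

Run:
```python
from h import *
p=np.array([462.6,-302.75]); a=9.45; C=np.array([447.4,266.0]); t=-8.55
arm.move_gripper(45); over(p,a,110); lin(p,35); lin(p,10,50,10); arm.move_gripper(0)
z=arm.read_tcp_pos(); zo=z[2]; print("grip",arm.read_gripper_width(),z); lin(p,130)
mid=[520,0]; y=over(mid,0,150); over(C,t,130); print("held",arm.read_gripper_width(),arm.read_tcp_rot())
lin(C,zo+50,120); arm.hold(.3); print(arm.read_tcp_pos(),arm.read_ft_force())
best=None; ux=np.array([np.cos(np.radians(t)),np.sin(np.radians(t))]); uy=np.array([-ux[1],ux[0]])
for i,j in [(0,0),(1.2,0),(-1.2,0),(0,1.2),(0,-1.2),(2.2,0),(-2.2,0)]:
    T=C+i*ux+j*uy; lin(T,zo+49,40); h=lin(T,zo+42.5,10,3); r=arm.read_tcp_pos(); print(i,j,h,r[2]-zo,arm.read_ft_force().round(1),arm.read_moment().round(2))
    if r[2]-zo<45: break
print(arm.read_gripper_width(),arm.read_clock())
im=arm.snapshot("scene")[:,:,::-1]; cv2.imwrite("pics/s5.png",cv2.resize(im[160:260,320:430],(660,600),interpolation=cv2.INTER_CUBIC))
```

```text
grip 12.814751987531954 [ 462.99964283 -302.97210675   10.50991823]
held 12.588566610570515 [-1.79971527e+02  2.57026391e-02  1.71414114e+02]
[447.88279997 266.32582789  61.19642986] [ 0.36194028  0.37014773 -0.68559297]
0 0 True 43.510514917748736 [1.5 0.3 1.8] [ 0.09 -0.15 -0.  ]
12.342140359758897 91.3333
```

View pics/s5.png

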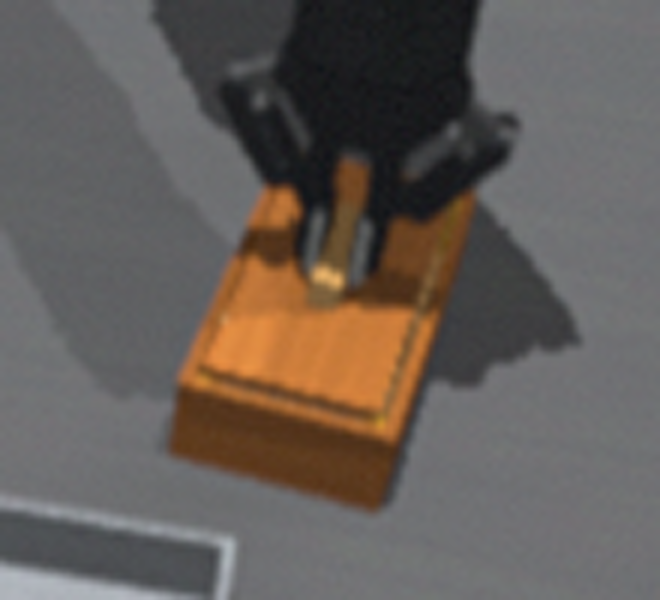

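The cover sits inside the rim, with an even gap along its far and right edges at (290,390) and (410,330). It's resting on the catches, so now I'll press.

Run:
```python
from h import *
zo=10.51; r=arm.read_tcp_pos(); T=r[:2]
h=lin(T,zo+36.5,10,14); r=arm.read_tcp_pos(); print(h,r-[0,0,zo],arm.read_ft_force().round(1),arm.read_gripper_width())
lin(T,zo+38,20); arm.hold(.3); print(arm.read_ft_force().round(1))
arm.move_gripper(30); lin(arm.read_tcp_pos()[:2],85,60)
# press on the bar with closed fingers (bar top 64 when down)
arm.move_gripper(0); h=lin(T,62,15,16); print("bar top",h,arm.read_tcp_pos(),arm.read_ft_force().round(1))
lin(T,120,120); arm.move_joints(HOME)
for n,(y0,y1,x0,x1) in dict(scene=(160,260,320,430),top=(115,290,145,425)).items():
    im=arm.snapshot(n)[:,:,::-1]; cv2.imwrite(f"pics/{n}6.png",cv2.resize(im[y0:y1,x0:x1],(660,600) if n=="scene" else (800,500),interpolation=cv2.INTER_CUBIC))
print(arm.read_clock())
```

```text
True [447.37085939 265.98834687  37.96266353] [-0.6 -0.   5.1] 12.742792081601692
[-0.1  0.4  5.7]
bar top True [447.26455936 265.91706351  64.06986168] [-0.4 -0.3  5. ]
99.1917
```

View pics/scene6.png

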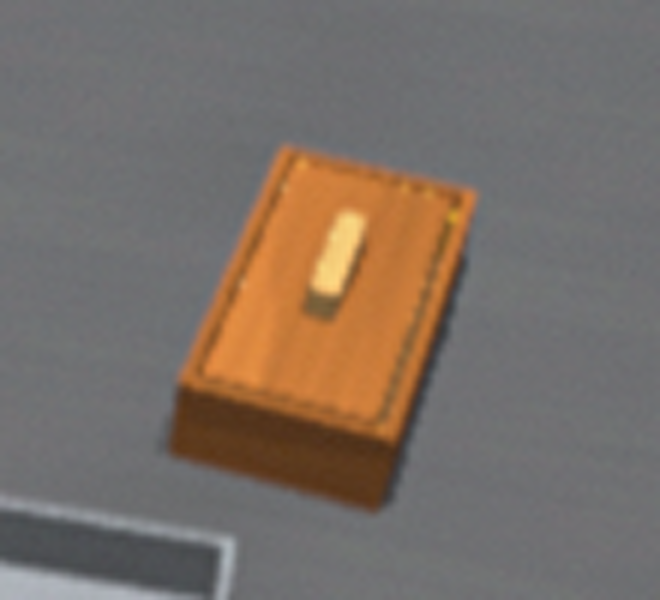

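View pics/top6.png

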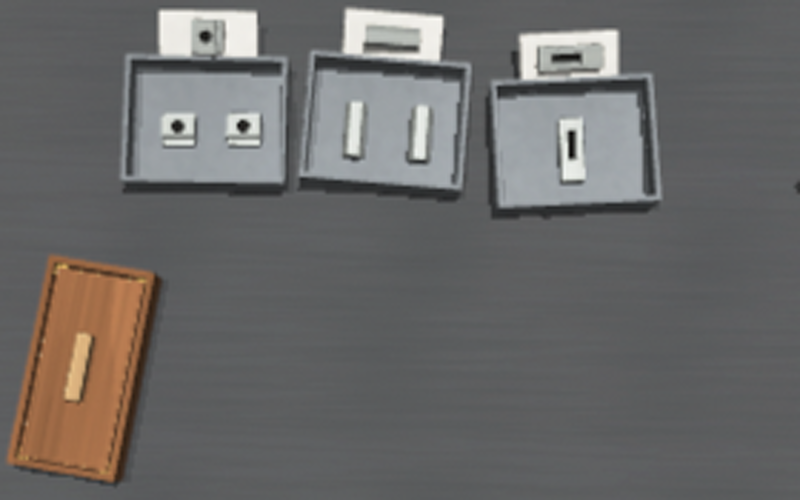

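The cover is level inside the rim: its bar top stopped the fingers at 64 mm, which is where it should be when fully down. All five parts are in their trays, so I'm handing in.

```bash
python3 -c "
from rig import arm
print(arm.finish_job())"
```

```text
the job is handed in; nothing more can be done
None
```

The job is handed in at about 99 s of the 210 s allowed, with no verdict returned: all five loose parts are in their own trays, the 50 mm block is in its slot, and the cover is pressed level with the rim (the second strap and the 34 mm block were absent).

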